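Turn the backward cheese tray round under the glass shelf

TASK

One of the three cheese trays under the low glass shelf was put in backward: its plain wooden tab faces out instead of its red one. Draw it out, turn it end for end, and slide it back into its own lane under the glass, fully home against the back board with the red tab facing out. Keep its cheese log in the tray, carry the tray level, leave the other two trays and everything else on the counter where they are, and let go at the end.

Things in the scene. Friction and masses are not known exactly. Their poses are not given: they have to be found in the camera images.
- shelf: Low glass shelf fixed on the robot's left. Origin: on the counter, under the middle of the glass's front edge; +x points into the three lanes below it, the mouth faces -x (the robot's right, within 0.2 rad), z up. Glass: x = 0 to 205 mm, y = -131 to 131, underside 60, top 68 mm high, nothing on it. Lanes: along x, 64 mm wide, centred at y = -80, 0 and +80 mm; their floor is the counter.
- lane_guide (a point): Top of the nose of a yellow lane guide (shelf x = 0, y = 40, z = 24 mm). All four guides (y = -120, -40, 40, 120) are 16 mm thick, straight, with rounded noses reaching 8 mm out of the mouth; the two inner ones are 24 mm high, the outer two are wooden walls up to the glass.
- back_stop (a point): Wooden back board where the lanes end: middle of its face at counter level (shelf x = 195 mm). It is 68 mm high; jars stand on it, tops 142 mm high, at shelf x = 204 to 252 mm. A tray home against it, red tab out, has its origin at shelf x = 75 mm, its box flush with the glass edge and its red tab standing out 45 mm.
- tray: The backward tray, loose, light wood, 0.18 kg plus its log: open box 150 mm long (x), 56 wide (y), 32 high, walls 5 mm, with a tab on each end (240 mm overall). Origin: centre of its underside, z up; red tab along -x, plain brown one along +x. It starts in any one of the lanes, plain tab out (its x opposite to the shelf's within 0.01 rad), 2 to 15 mm short of the back board.
- red_end (a point): Middle of the end face of the red-painted tab (tray x = -120, z = 25 mm). The tab is a block 45 mm long (x = -75 to -120), 18 mm wide, z = 4 to 46 mm.
- plain_end (a point): Middle of the end face of the plain brown wooden tab of the same tray (tray x = +120, z = 25 mm); same block as the red one, x = 75 to 120 mm.
- log: Ash-grey cheese log, about 0.13 kg, loose, lying along x in the backward tray: 126 mm long, 42 mm diameter; origin at its centre. Its top stands 47 mm above the tray's underside. It may roll or slide a few mm in the tray. Its weight and the tray's vary by some 25 percent.
- tray_b: Neighbour tray, loose, same shape and size as the backward tray, holding a cream log, correctly in its lane with its red tab out (same axes). To be left alone.
- tray_c: The other neighbour tray, like tray_b.
- cheese_a: Small round cheese, 80 mm diameter, 26 mm high, on the right part of the counter; origin centre of underside.
- cheese_b: Round cheese, 100 mm diameter, 34 mm high, on the right part of the counter; origin centre of underside.
- tub: White lidded tub, 120 mm diameter at the lid, 104 mm high, on the right; origin centre of underside.
- jar: Amber jar, 60 mm diameter, 90 mm high, on the right; origin centre of underside.
- knife: Cheese knife lying flat at the far side of the counter, 280 mm long along its x, 16 mm high; blade along +x; origin near its middle.
Not all that is in view belongs to the job. What is shaped like the tray but turquoise is not meant.

How it is judged:
On the way, in this order (a step that is already met when the one before it is completed fails the run):
1. the backward tray has been drawn out from under the glass (its middle at least 60 mm in front of the mouth) (x of tray in the frame of shelf below -0.06 m), for 0.1 s.
2. the tray is fully home in a lane, red tab out (x of tray in the frame of shelf above 0.069 m and x of red_end in the frame of shelf below -0.03 m and height (world z) of tray below 0.008 m), for 0.2 s.
At the end, for the whole second after the job is handed in: The tray stands flat on the counter in the free lane under the glass, parallel to it, within 6 mm of the back-board stop, red tab outward (out of the mouth), at rest, its log still lying in it; the neighbour trays are within 15 mm and the other things within 30 mm of where they started (all of step 2 and x of tray in the frame of shelf below 0.085 m and height (world z) of tray above -0.004 m and angle between tray's own z axis and vertical below 0.06 rad and angle between the x axis of tray and the x axis of shelf, either way round below 0.08 rad and y of tray in the frame of shelf between -0.1 and 0.1 m and linear speed of tray below 0.02 m/s and x of log in the frame of tray between -0.02 and 0.02 m and y of log in the frame of tray between -0.012 and 0.012 m and z of log in the frame of tray between 0.015 and 0.04 m and distance of each of tray_b, tray_c from where it was at the start of the episode below 0.015 m and distance of each of cheese_a, cheese_b, tub, jar, knife from where it was at the start of the episode below 0.03 m); the robot touches nothing.
It fails at once if the tray is tipped by more than 0.5 rad (angle between tray's own z axis and vertical above 0.5 rad).
It fails at once if a neighbour tray is moved more than 15 mm (distance of any of tray_b, tray_c from where it was at the start of the episode above 0.015 m).
It fails at once if another thing on the counter is moved more than 30 mm (distance of any of cheese_a, cheese_b, tub, jar, knife from where it was at the start of the episode above 0.03 m).
It also fails if it takes over 72 s, if anything falls off the work surface, if the arm or the gripper's body presses on something with over 40 N, if the wrist force passes 120 N, or if a joint passes its speed limit or range.

ROBOT

A 6-joint arm with a two-finger parallel gripper is mounted at the origin on the work surface. World frame = base frame: x ahead of the robot, y to its left, z up, the work surface at z = 0. Lengths are in m, angles in rad, forces in N, time in s.
With the tool pointing down it reaches from about 0.275 to 0.775 m from the base axis. Payload 14.6 kg.
Tool frame: the origin (TCP) lies at the very end of the fingers, on their centre line; the grasp point (between the pads) lies 19 mm behind it; z points along the fingers, y is the direction in which the jaws open and shut (so a half turn about z gives the same grasp; the last joint's range is limited). The gripper opens to 85 mm and grips with 20 to 120 N. Pads are 22 mm wide; open, the fingers measure 114 mm over their backs; the gripper's body (76 mm by 85 mm) begins 54 mm behind the grasp point. The pads swing forward as they close: fully open they stand 13 mm farther back than shut.
Start: joints at [0.963, 0.263, -0.048, 1.259, 0, 1.415], TCP at [0.23, 0.472, 0.231] pointing down, gripper open.
Joint ranges: [-2.65, 2.65], [-0.89, 1.7], [-1.18, 1.37], [-2.13, 2.11], [-1.35, 1.29], [-3.14, 3.14]. Speed limits (rad/s): [1.89, 1.89, 2.57, 2.79, 3.14, 3.14].

INTERFACE

Orientations are given as a rotation vector (axis times angle).
In Python, from rig import status, get_image, camera_params, job gives the robot as it stands.
- The arm moves only by the shell command python3 -m creep 'ROWS' [FORCE]. ROWS is JSON, a list of rows, each a list of 5 numbers: the finger opening in m, from 0 to 0.0854, then the shift along the tool's x, y, z in m, then the turn about the tool's z in rad. In form: [[gripper, x, y, z, twist], ...]. A call has 1 to 5 rows; each row shifts and turns the commanded pose from where the row before left it, along the tool's axes as they then stand; what a row does not reach is not made up. A row lasts 1/12 s, in which the tool goes at most 41.7 mm and 7.16 degrees, less where a joint would pass 70% of its speed; a pose out of reach is approached as far as the arm can. A call is refused whole if a number of a shift passes 0.0417 or a number of a turn 0.125, either way. A call with a gripper value outside its range is refused whole. The fingers move at their own pace and stop on an object; FORCE is the grip in N (left out, the last holds). Time passes only in rows, so rows that do not move let the fingers close. It gives the time, the measured TCP pose, the force and the opening at its end, in the units of the state.
- status.state(): the state, without advancing time (a new reading comes with each control period).
- get_image(name): name is "side" or "top" or "wrist"; returns the picture (400x640x3 uint8, red, green, blue); there is no depth.
- camera_params(name): a dict with "mtx" (3x3 intrinsics, pixels), "extrinsics" (4x4, takes a point from camera to world coordinates). Camera axes: x right, y down, z forward; pixel columns grow to the right and rows downward; lengths in m; the calibration is good to about 2 mm. The wrist camera is an equidistant fisheye: a pixel r from the principal point sees the ray r / f radians off the axis. A picture is of the moment at which its call begins: read the wrist's pose just before it. camera_params takes no time and is no camera call; for the wrist camera it gives the pose at the moment of the call.
- job.job_done(): hands the job in, once; it reports no verdict.
The state is a dict: "clock": time; "q": joint angles; "joint_vel": joint speeds; "effort": joint torques, N m; "eef_pos": TCP position; "tool_rot": TCP orientation; "wrist_force": force on the tool from outside, world axes, zero at the start; "torque": the same for the moment, N m; "opening": finger opening in m.
Only numpy, scipy, OpenCV 4.12 (cv2) and the standard library are available. Lean on these libraries where they do the work, as an engineer would, in place of code of your own. Each camera call takes 0.05 s, during which the arm holds its last target. There are 200 camera calls.

## Working session

There is one attempt and no reset: what is moved stays moved. The work goes in short steps, Python scripts to look and compute and a shell command to move; the robot and the scene stay as the last step left them, time stands still between calls to the robot, and variables do not carry over. Pictures are saved under pics/ and viewed, about 8 in all and at most 12, crops included, and the job is handed in when it is done.

```bash
mkdir -p pics; ls; cat > h.py <<'E'
import numpy as np, cv2
from rig import status, get_image, camera_params, job
from scipy.spatial.transform import Rotation as R
def snap(n,f):
    im=get_image(n); cv2.imwrite(f'pics/{f}.png',im[:,:,::-1]); return im
def ray(cam,uv,p=None):
    p=p or camera_params(cam); K=np.array(p['mtx']);T=np.array(p['extrinsics'])
    x=(uv[0]-K[0,2])/K[0,0]; y=(uv[1]-K[1,2])/K[1,1]
    if cam=='wrist':
        r=np.hypot(x,y); d=np.array([x/r*np.sin(r),y/r*np.sin(r),np.cos(r)]) if r>0 else np.array([0,0,1.])
    else: d=np.array([x,y,1.])
    return T[:3,3],T[:3,:3]@d
def onz(cam,uv,z,p=None):
    o,d=ray(cam,uv,p); return o+d*(z-o[2])/d[2]
def proj(cam,P,p=None):
    p=p or camera_params(cam); K=np.array(p['mtx']);T=np.array(p['extrinsics'])
    c=T[:3,:3].T@(np.array(P)-T[:3,3])
    if cam=='wrist':
        t=np.arctan2(np.hypot(c[0],c[1]),c[2]);n=np.hypot(c[0],c[1]);c=np.array([c[0]/n*t,c[1]/n*t,1])
    else: c=c/c[2]
    return K[0,0]*c[0]+K[0,2],K[1,1]*c[1]+K[1,2]
E
python3 - <<'E'
from h import *
a=snap('top','top0');b=snap('side','side0')
cv2.imwrite('pics/ts.png',np.vstack([a,b])[:,:,::-1][:, :])
for c in('top','side','wrist'):
    p=camera_params(c);print(c,np.round(p['mtx'],1).tolist(),np.round(p['extrinsics'],3).tolist())
s=status.state();print(s)
E
```

```text
pics
top [[493.4, 0.0, 317.6], [0.0, 493.4, 200.5], [0.0, 0.0, 1.0]] [[-0.01, -0.994, 0.109, 0.325], [-1.0, 0.008, -0.012, 0.001], [0.011, -0.109, -0.994, 1.482], [0.0, 0.0, 0.0, 1.0]]
side [[440.2, 0.0, 317.5], [0.0, 440.2, 201.1], [0.0, 0.0, 1.0]] [[0.96, -0.158, 0.233, 0.212], [-0.281, -0.589, 0.758, -0.893], [0.017, -0.792, -0.61, 0.771], [0.0, 0.0, 0.0, 1.0]]
wrist [[309.7, 0.0, 316.4], [0.0, 309.7, 200.7], [0.0, 0.0, 1.0]] [[0.437, 0.862, 0.256, 0.164], [0.9, -0.418, -0.127, 0.503], [-0.002, 0.286, -0.958, 0.373], [0.0, 0.0, 0.0, 1.0]]
{'clock': 0.1, 'q': array([ 9.62709224e-01,  2.63499212e-01, -4.88795042e-02,  1.25935417e+00,
        3.03059490e-05,  1.41549284e+00]), 'joint_vel': array([ 4.60279722e-05, -2.24477410e-03,  2.05640922e-03,  1.24793298e-03,
       -7.38394551e-04,  1.03251479e-03]), 'effort': array([ 5.32755905e-03, -6.38575315e+01,  3.85062110e+01,  9.93263035e-03,
       -3.82015025e-05,  3.66900213e-05]), 'eef_pos': array([0.22953833, 0.47190825, 0.23085845]), 'tool_rot': array([-7.05086239e-01, -3.06105986e+00,  1.34737777e-03]), 'wrist_force': array([-0.32229677, -0.05299131,  0.96964097]), 'torque': array([-0.00274375,  0.00602772, -0.01129265]), 'opening': 0.08543845690465739}
```

View pics/top0.png

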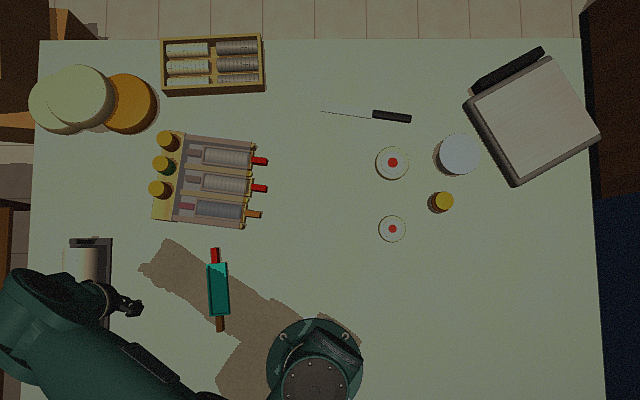

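View pics/side0.png

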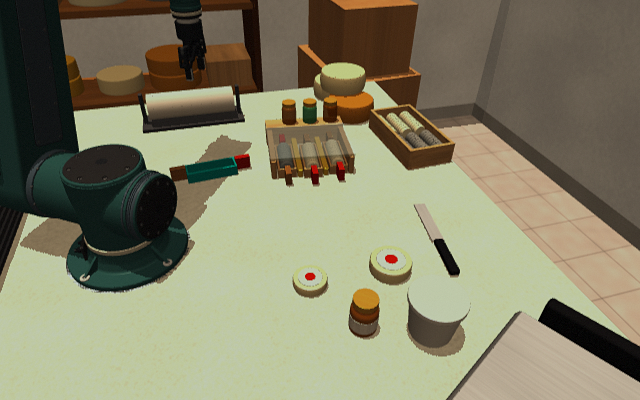

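```bash
python3 - <<'E'
from h import *
a=cv2.imread('pics/top0.png')[120:235,140:280]
b=cv2.imread('pics/side0.png')[85:190,255:365]
A=cv2.resize(a,(800,657),interpolation=cv2.INTER_CUBIC)[:590]
cv2.imwrite('pics/c1.png',np.clip(A*1.5,0,255).astype('uint8'))
im=cv2.imread('pics/top0.png');hsv=cv2.cvtColor(im,cv2.COLOR_BGR2HSV)
red=((hsv[...,0]<4)|(hsv[...,0]>174))&(hsv[...,1]>170)&(hsv[...,2]>90)
n,l,st,ce=cv2.connectedComponentsWithStats(red.astype('uint8'))
for i in range(1,n):
    if st[i,4]>15: print(st[i],ce[i],onz('top',ce[i],.046))
print('plain',hsv[208:222,240:268,0].tolist()[6],onz('top',(254,214),.046))
E
```

```text
[251 156  15   8  70] [258.75714286 159.62857143] [0.60526541 0.15633806 0.046     ]
[388 158   9   9  43] [391.62790698 162.09302326] [ 0.59487176 -0.2361483   0.046     ]
[251 184  15   7  73] [258.01369863 186.91780822] [0.52403517 0.15824869 0.046     ]
[211 248   6  15  71] [213.4084507  254.88732394] [0.32714123 0.28614107 0.046     ]
plain [96, 17, 15, 26, 16, 13, 14, 14, 14, 15, 14, 14, 15, 15, 13, 14, 15, 14, 14, 15, 20, 19, 49, 48, 47, 40, 41, 41] [0.44447669 0.1696582  0.046     ]
```

View pics/c1.png

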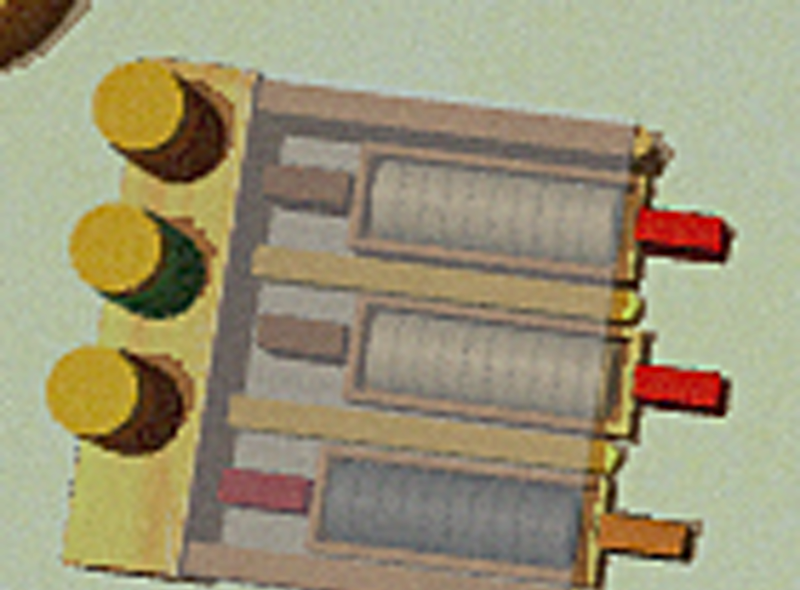

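```bash
python3 - <<'E'
from h import *
s=status.state();print(R.from_rotvec(s['tool_rot']).as_matrix().round(3))
im=cv2.imread('pics/top0.png');hsv=cv2.cvtColor(im,cv2.COLOR_BGR2HSV)
H,S,V=[hsv[...,i].astype(int) for i in range(3)]
# plain tab
roi=np.zeros(H.shape,bool);roi[207:224,244:268]=1
m=roi&(H>7)&(H<18)&(S>120)&(V>85)
ys,xs=np.nonzero(m);print('plain',m.sum(),xs.min(),xs.max(),ys.min(),ys.max(),onz('top',(xs.mean(),ys.mean()),.046))
f=lambda x,y:(140+x/5.714,120+y/5.714)
# tray ends at tab top height
r=onz('top',f(218,484),.046);p=onz('top',f(690,538),.046);print('red inner end',r,'plain outer',p,np.linalg.norm(r-p),(r+p)/2)
d=(r-p)/np.linalg.norm(r-p);print('dir',d,np.degrees(np.arctan2(d[1],d[0])))
for nm,a,b in(('guide1',(255,262),(635,306)),('guide2',(232,410),(618,458))):
    A=onz('top',f(*a),.024);B=onz('top',f(*b),.024);print(nm,A,B,np.linalg.norm(A-B),np.degrees(np.arctan2(*(A-B)[[1,0]])))
for nm,a,b in(('tb',(262,186),(727,238)),('tc',(260,335),(722,389))):
    A=onz('top',f(*a),.046);B=onz('top',f(*b),.046);print(nm,(A+B)/2,np.linalg.norm(A-B),np.degrees(np.arctan2(*(A-B)[[1,0]])))
for a in((637,125),(578,588)): print('glass front corners',onz('top',f(*a),.068))
E
```

```text
[[-0.899  0.437 -0.001]
 [ 0.437  0.899 -0.001]
 [ 0.    -0.001 -1.   ]]
plain 82 244 259 207 216 [0.4473248  0.17723245 0.046     ]
red inner end [0.47361268 0.3906506  0.046     ] plain outer [0.44385097 0.14998845 0.046     ] 0.24249541698254665 [0.45873182 0.27031952 0.046     ]
dir [0.12273104 0.99243997 0.        ] 82.95025509697611
guide1 [0.5923688  0.37979244 0.024     ] [0.56751736 0.18132889 0.024     ] 0.20001343979117592 82.86261901401568
guide2 [0.51447829 0.39018426 0.024     ] [0.48767592 0.18975045 0.024     ] 0.20221789769264706 82.38348695985056
tb [0.61355923 0.25129906 0.046     ] 0.24164948645244091 83.08637003842918
tc [0.53536057 0.25228599 0.046     ] 0.2388445976449695 82.80338491389386
glass front corners [0.65370153 0.17532016 0.068     ]
glass front corners [0.41739676 0.20369177 0.068     ]
```

```bash
python3 -m creep '[[0.05,0,0,0,0.1243],[0.05,0,0,0,0.1243],[0.05,0,0,0,0.1243],[0.05,0,0,0,0.1243],[0.05,0,0,0,0.1243]]' 40
python3 -m creep '[[0.05,0,0,0,0.1243],[0.05,0,0,0,0.1243],[0.05,0,0,0,0.1243],[0.05,0,0,0,0.1243],[0.05,0,0,0,0.1243]]'
python3 -m creep '[[0.05,-0.0274,0.0253,0,0],[0.05,-0.0274,0.0253,0,0],[0.05,-0.0274,0.0253,0,0],[0.05,-0.0274,0.0253,0,0],[0.05,-0.0274,0.0253,0,0]]'
python3 -m creep '[[0.05,-0.0274,0.0253,0,0],[0.05,-0.0274,0.0253,0,0],[0.05,-0.0274,0.0253,0,0],[0.05,-0.0274,0.0253,0,0],[0.05,-0.0274,0.0253,0,0]]'
python3 -m creep '[[0.05,0,0,0,0],[0.05,0,0,0,0]]'
python3 - <<'E'
from h import *
s=status.state();M=R.from_rotvec(s['tool_rot']).as_matrix()
print(s['eef_pos'],s['q'].round(2),M[:,1].round(4))
p=camera_params('wrist');im=snap('wrist','w1')
np.save('w1.npy',{'p':p},allow_pickle=True)
print([proj('wrist',P,p) for P in((.4467,.1735,.046),(.4587,.2703,.046))])
cv2.imwrite('pics/w1b.png',np.clip(im[:,:,::-1]*1.4,0,255).astype('uint8'))
E
```

```text
clock: 0.52
eef_pos: [0.2296, 0.472, 0.231]
tool_rot: [-1.616, -2.694, 0.001]
wrist_force: [0.6, -0.4, 0.8]
opening: 0.0499
clock: 0.93
eef_pos: [0.2296, 0.4719, 0.231]
tool_rot: [2.362, 2.071, -0.001]
wrist_force: [-0.8, -0.4, 0.5]
opening: 0.0505
clock: 1.35
eef_pos: [0.3385, 0.3188, 0.2311]
tool_rot: [-2.355, -2.079, 0.001]
wrist_force: [0.5, 0.4, 0.3]
opening: 0.0498
clock: 1.77
eef_pos: [0.4471, 0.1669, 0.2312]
tool_rot: [-2.356, -2.078, 0.0]
wrist_force: [0.4, 1.3, 0.2]
opening: 0.05
clock: 1.93
eef_pos: [0.4472, 0.1672, 0.2309]
tool_rot: [-2.359, -2.074, 0.001]
wrist_force: [0.6, 0.9, -0.8]
opening: 0.0501
[0.4472245  0.1672055  0.23086322] [ 0.19  0.18 -0.16  1.23 -0.    1.89] [ 9.918e-01 -1.280e-01 -8.000e-04]
[(np.float64(315.2450668660712), np.float64(171.8281561632091)), (np.float64(314.8171235194088), np.float64(80.31517907631982))]
```

View pics/w1b.png

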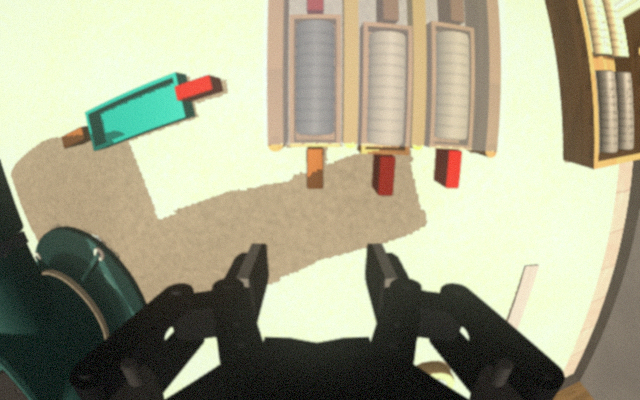

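```bash
python3 -m creep '[[0.05,0.003,-0.0016,0.035,0],[0.05,0,0,0.036,0],[0.05,0,0,0.036,0],[0.05,0,0,0.036,0],[0.05,0,0,0.034,0]]'
python3 -m creep '[[0.05,0,0,0.024,0],[0.05,0,0,0.014,0],[0.05,0,0,0.003,0],[0.05,0,0,0,0]]'
python3 -m creep '[[0.0,0,0,0,0],[0.0,0,0,0,0],[0.0,0,0,0,0],[0.0,0,0,0,0],[0,0,0,0,0]]' 60
python3 - <<'E'
from h import *
im=snap('wrist','w2');cv2.imwrite('pics/w2b.png',np.clip(im[:,:,::-1]*1.4,0,255).astype('uint8'))
E
```

```text
clock: 2.4
eef_pos: [0.4441, 0.1729, 0.0528]
tool_rot: [-2.354, -2.081, -0.0]
wrist_force: [1.5, -1.1, -0.4]
opening: 0.05
clock: 2.73
eef_pos: [0.4443, 0.1726, 0.0129]
tool_rot: [-2.354, -2.079, 0.002]
wrist_force: [0.8, -0.4, 0.4]
opening: 0.0499
clock: 3.15
eef_pos: [0.446, 0.1722, 0.0144]
tool_rot: [2.355, 2.078, 0.003]
wrist_force: [-1.1, 0.5, 8.1]
opening: 0.0173
```

View pics/w2b.png

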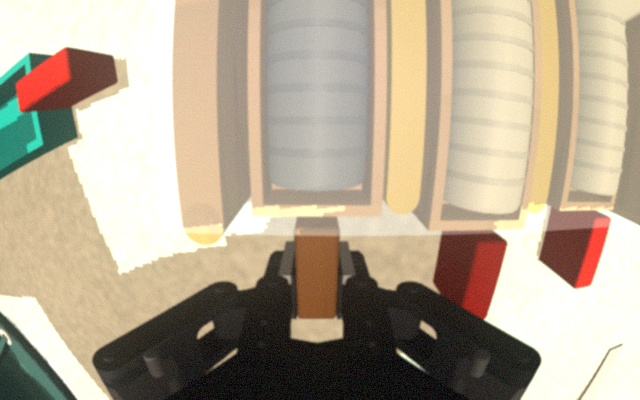

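```bash
python3 -m creep '[[0,-0.005,0,-0.001,0],[0,-0.012,0,0,0],[0,-0.02,0,0,0],[0,-0.02,0,0,0],[0,-0.02,0,0,0]]'
python3 -m creep '[[0,-0.02,0,0,0],[0,-0.02,0,0,0],[0,-0.02,0,0,0],[0,-0.02,0,0,0],[0,-0.02,0,0,0]]'
python3 -m creep '[[0,-0.02,0,0,0],[0,-0.02,0,0,0],[0,-0.02,0,0,0],[0,-0.012,0,0,0],[0,-0.005,0,0,0]]'
python3 - <<'E'
from h import *
s=status.state();M=R.from_rotvec(s['tool_rot']).as_matrix();print(s['eef_pos'],M[:,0],M[2,2],s['q'].round(2))
im=snap('side','s2');cv2.imwrite('pics/s2b.png',cv2.resize(im[80:280,180:420,::-1],None,fx=3,fy=3))
E
```

```text
clock: 3.62
eef_pos: [0.4354, 0.0941, 0.0145]
tool_rot: [2.355, 2.079, 0.001]
wrist_force: [0.7, 0.1, -1.7]
opening: 0.0171
clock: 4.03
eef_pos: [0.4227, -0.0053, 0.0145]
tool_rot: [2.356, 2.078, 0.001]
wrist_force: [0.3, 1.0, -1.5]
opening: 0.0167
clock: 4.45
eef_pos: [0.4132, -0.082, 0.0145]
tool_rot: [2.358, 2.076, 0.0]
wrist_force: [0.2, 2.9, 1.1]
opening: 0.0172
[ 0.41318086 -0.08204315  0.01453397] [ 1.26684617e-01  9.91943028e-01 -1.94617005e-04] -0.9999998880990106 [-0.39  0.29 -0.69  0.59 -0.    1.31]
```

View pics/s2b.png

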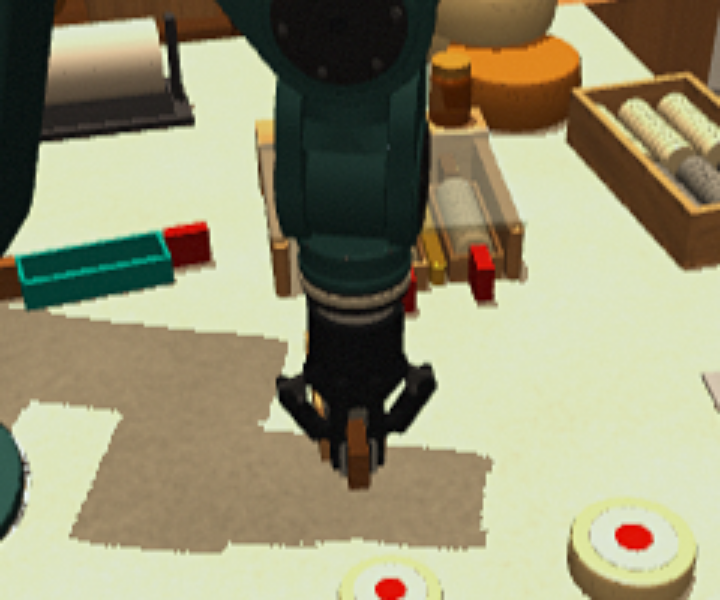

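```bash
python3 -m creep '[[0,0.0002,0.0062,0,-0.0624],[0,0.00077,0.01235,0,-0.1248],[0,0.00077,0.01235,0,-0.1248],[0,0.00077,0.01235,0,-0.1248],[0,0.00077,0.01235,0,-0.1248]]'
python3 -m creep '[[0,0.00077,0.01235,0,-0.1248],[0,0.00077,0.01235,0,-0.1248],[0,0.00077,0.01235,0,-0.1248],[0,0.00077,0.01235,0,-0.1248],[0,0.00077,0.01235,0,-0.1248]]'
python3 -m creep '[[0,0.00077,0.01235,0,-0.1248],[0,0.00077,0.01235,0,-0.1248],[0,0.00077,0.01235,0,-0.1248],[0,0.00077,0.01235,0,-0.1248],[0,0.00077,0.01235,0,-0.1248]]'
python3 - <<'E'
from h import *
s=status.state();M=R.from_rotvec(s['tool_rot']).as_matrix();print(s['eef_pos'],M[:,0],'ctr',s['eef_pos']+.099*M[:,0],s['q'].round(2),s['opening'])
E
```

```text
clock: 4.92
eef_pos: [0.4687, -0.0714, 0.0145]
tool_rot: [1.679, 2.654, 0.0]
wrist_force: [-1.3, -0.5, 2.4]
opening: 0.0169
clock: 5.33
eef_pos: [0.5133, -0.0294, 0.0145]
tool_rot: [0.783, 3.042, -0.0]
wrist_force: [-0.3, -0.3, 2.9]
opening: 0.0172
clock: 5.75
eef_pos: [0.5249, 0.0305, 0.0145]
tool_rot: [-0.189, 3.135, -0.0]
wrist_force: [0.4, 0.3, 2.0]
opening: 0.017
[0.52494134 0.03053303 0.01453511] [-9.92776919e-01 -1.19972868e-01 -7.06711147e-04] ctr [0.42665643 0.01865571 0.01446515] [-0.1   0.43 -0.44  0.7   0.   -0.22] 0.017030385299954216
```

```bash
python3 -m creep '[[0,0.00077,0.01235,0,-0.1248],[0,0.00077,0.01235,0,-0.1248],[0,0.00077,0.01235,0,-0.1248],[0,0.00077,0.01235,0,-0.1248],[0,0.00077,0.01235,0,-0.1248]]'
python3 -m creep '[[0,0.00077,0.01235,0,-0.1248],[0,0.00077,0.01235,0,-0.1248],[0,0.00077,0.01235,0,-0.1248],[0,0.00077,0.01235,0,-0.1248],[0,0.00077,0.01235,0,-0.1248]]'
python3 -m creep '[[0,0.0003,0.0077,0,-0.0776],[0,0,0,0,0],[0.05,0,0,0,0],[0.05,0,0,0,0],[0.05,0,0,0,0]]'
python3 -m creep '[[0.05,0,0,0,0],[0.05,0,0,-0.03,0],[0.05,0,0,-0.04,0],[0.05,0,0,-0.04,0],[0.05,0,0,0,0]]'
python3 - <<'E'
from h import *
s=status.state();M=R.from_rotvec(s['tool_rot']).as_matrix();print(s['eef_pos'],M[:,0],'ctr',s['eef_pos']+.099*M[:,0],s['q'].round(2),s['opening'])
p=camera_params('wrist')
im=snap('wrist','w3');cv2.imwrite('pics/w3b.png',np.clip(im[:,:,::-1]*1.4,0,255).astype('uint8'))
c=s['eef_pos']+.099*M[:,0];c[2]=.046
for k in(.097,.0,-.075,-.097,-.12): print(k,proj('wrist',c-M[:,0]*k,p))
E
```

```text
clock: 6.17
eef_pos: [0.4993, 0.0861, 0.0145]
tool_rot: [-1.142, 2.926, -0.0]
wrist_force: [0.9, 0.7, 2.4]
opening: 0.017
clock: 6.58
eef_pos: [0.4461, 0.1162, 0.0145]
tool_rot: [-1.986, 2.434, -0.0]
wrist_force: [0.6, 0.2, 3.0]
opening: 0.0167
clock: 7.0
eef_pos: [0.4395, 0.1166, 0.0142]
tool_rot: [2.068, -2.365, 0.0]
wrist_force: [0.2, -0.0, 0.3]
opening: 0.0502
clock: 7.42
eef_pos: [0.4419, 0.1168, 0.1303]
tool_rot: [-2.065, 2.359, -0.007]
wrist_force: [0.4, -0.0, 1.2]
opening: 0.0499
[0.44189633 0.1167969  0.13027818] [-0.13207947 -0.99123784 -0.00159886] ctr [0.42882046 0.01866435 0.13011989] [ 0.08  0.2  -0.42  0.94 -0.   -1.36] 0.049866348697383205
0.097 (np.float64(317.1367939033979), np.float64(206.33463984161324))
0.0 (np.float64(317.3253775551814), np.float64(76.7266984981087))
-0.075 (np.float64(317.40349741997824), np.float64(-18.091823600393553))
-0.097 (np.float64(317.4144855280833), np.float64(-42.35352048658223))
-0.12 (np.float64(317.4212806680594), np.float64(-65.69611629515242))
```

View pics/w3b.png

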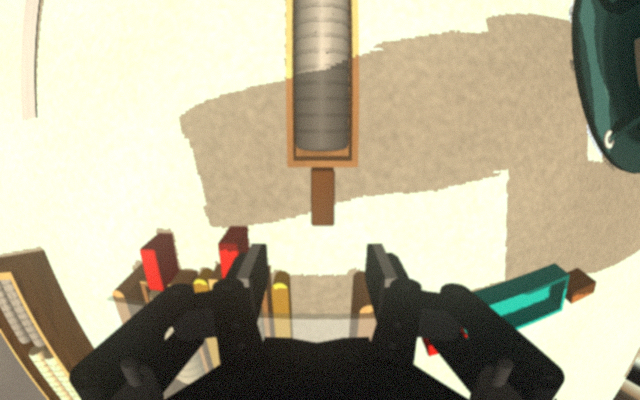

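```bash
python3 -m creep '[[0.05,0.04,0,0,0],[0.05,0.04,0,0,0],[0.05,0.04,0,0,0],[0.05,0.04,0,0,0],[0.05,0.035,0,0,0.125]]'
python3 -m creep '[[0.05,0,0,0,0.125],[0.05,0,0,0,0.125],[0.05,0,0,0,0.125],[0.05,0,0,0,0.125],[0.05,0,0,0,0.125]]'
python3 -m creep '[[0.05,0,0,0,0.125],[0.05,0,0,0,0.125],[0.05,0,0,0,0.125],[0.05,0,0,0,0.125],[0.05,0,0,0,0.125]]'
python3 -m creep '[[0.05,0,0,0,0.125],[0.05,0,0,0,0.125],[0.05,0,0,0,0.125],[0.05,0,0,0,0.125],[0.05,0,0,0,0.125]]'
python3 -m creep '[[0.05,0,0,0,0.125],[0.05,0,0,0,0.125],[0.05,0,0,0,0.125],[0.05,0,0,0,0.125],[0.05,0,0,0,0.125]]'
python3 -m creep '[[0.05,0,0,0,0.125],[0.05,0,0,0,0.125],[0.05,0,0,0,0.125],[0.05,0,0,0,0.125],[0.05,0,0,0,0.016]]'
python3 -m creep '[[0.05,0,0,0,0],[0.05,0,0,0,0]]'
python3 - <<'E'
from h import *
s=status.state();M=R.from_rotvec(s['tool_rot']).as_matrix();print(s['eef_pos'],M[:,0],np.degrees(np.arctan2(M[1,0],M[0,0])),s['q'].round(2))
p=camera_params('wrist')
im=snap('wrist','w4');cv2.imwrite('pics/w4b.png',np.clip(im[:,:,::-1]*1.4,0,255).astype('uint8'))
np.save('w4.npy',p,allow_pickle=True)
h=cv2.cvtColor(im,cv2.COLOR_RGB2HSV);red=((h[...,0]<5)|(h[...,0]>173))&(h[...,1]>150)&(h[...,2]>50)
n,l,st,ce=cv2.connectedComponentsWithStats(red.astype('uint8'))
for i in range(1,n):
    if st[i,4]>60: print(st[i],ce[i],onz('wrist',ce[i],.046,p))
E
```

```text
clock: 7.88
eef_pos: [0.4126, -0.0787, 0.1236]
tool_rot: [1.921, -2.485, -0.001]
wrist_force: [1.7, -0.1, 0.7]
opening: 0.0501
clock: 8.3
eef_pos: [0.4132, -0.0768, 0.1235]
tool_rot: [1.05, -2.96, -0.001]
wrist_force: [-0.7, 0.8, -0.2]
opening: 0.0498
clock: 8.72
eef_pos: [0.4132, -0.0767, 0.1235]
tool_rot: [0.09, -3.139, -0.001]
wrist_force: [0.0, 0.2, -0.6]
opening: 0.0496
clock: 9.13
eef_pos: [0.4132, -0.0767, 0.1235]
tool_rot: [-0.88, -3.015, -0.0]
wrist_force: [0.7, -0.2, 0.3]
opening: 0.0498
clock: 9.55
eef_pos: [0.4132, -0.0767, 0.1235]
tool_rot: [-1.764, -2.598, 0.001]
wrist_force: [-0.7, 0.7, -0.3]
opening: 0.0499
clock: 9.97
eef_pos: [0.4132, -0.0767, 0.1235]
tool_rot: [-2.368, -2.063, 0.001]
wrist_force: [-0.6, 0.6, 0.8]
opening: 0.0496
clock: 10.13
eef_pos: [0.4134, -0.0767, 0.1239]
tool_rot: [-2.358, -2.075, 0.0]
wrist_force: [-0.1, 0.2, 0.6]
opening: 0.05
[ 0.41338785 -0.07667435  0.12391033] [1.26873914e-01 9.91918846e-01 1.13489170e-04] 82.71101511303134 [-0.38  0.15 -0.5   0.91 -0.    1.32]
[ 306  186   22   56 1030] [315.86116505 214.16213592] [ 0.41240626 -0.0812663   0.046     ]
[500 313  11  10  71] [505.71830986 316.98591549] [ 0.59414061 -0.22127871  0.046     ]
```

View pics/w4b.png

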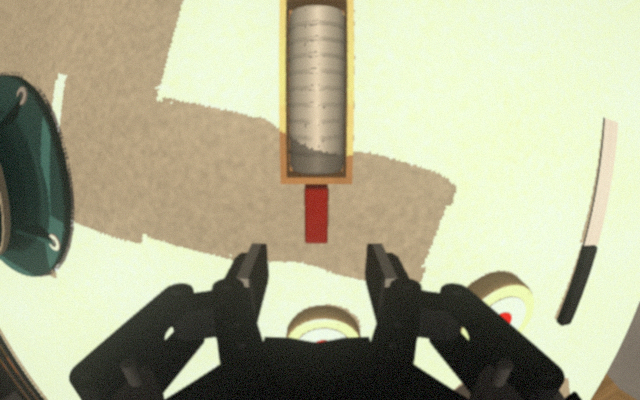

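```bash
python3 -m creep '[[0.05,-0.006,-0.0004,0.03,0],[0.05,0,0,0.03,0],[0.05,0,0,0.03,0],[0.05,0,0,0.0195,0],[0.05,0,0,0,0]]'
python3 -m creep '[[0.0,0,0,0,0],[0.0,0,0,0,0],[0.0,0,0,0,0],[0.0,0,0,0,0],[0,0,0,-0.001,0]]' 60
python3 - <<'E'
from h import *
s=status.state();M=R.from_rotvec(s['tool_rot']).as_matrix();e=s['eef_pos'];print(e,np.degrees(np.arctan2(M[1,0],M[0,0])),M[2])
A=np.array([.446,.1722]);B=np.array([.41318,-.08204]);d=(A-B)/np.linalg.norm(A-B);v=A-e[:2]
print('line ang',np.degrees(np.arctan2(d[1],d[0])),'togo in tool x,y',v@M[:2,0],v@M[:2,1])
p=camera_params('wrist')
im=snap('wrist','w5');cv2.imwrite('pics/w5b.png',np.clip(im[:,:,::-1]*1.4,0,255).astype('uint8'))
E
```

```text
clock: 10.6
eef_pos: [0.4103, -0.0818, 0.012]
tool_rot: [-2.356, -2.071, 0.004]
wrist_force: [-1.8, -0.3, -0.9]
opening: 0.05
clock: 11.02
eef_pos: [0.413, -0.0828, 0.0169]
tool_rot: [2.36, 2.071, 0.001]
wrist_force: [-0.3, 0.1, -3.4]
opening: 0.0173
[ 0.41296004 -0.08280041  0.01688201] 82.53601092840744 [-5.49153376e-04  1.77287832e-03 -9.99998278e-01]
line ang 82.64433136274027 togo in tool x,y 0.2571316723358832 -0.00036507667976345276
```

View pics/w5b.png

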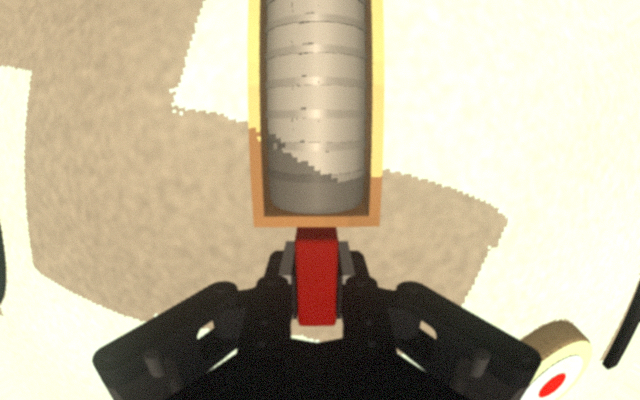

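```bash
python3 -m creep '[[0,0.01,0,0.002,0],[0,0.02,0,0,0],[0,0.02,0,0,0],[0,0.02,0,0,0],[0,0.015,0,0,0]]'
python3 -m creep '[[0,0,0,0,0]]'
python3 - <<'E'
from h import *
s=status.state();M=R.from_rotvec(s['tool_rot']).as_matrix();e=s['eef_pos'];print(e,np.degrees(np.arctan2(M[1,0],M[0,0])))
p=camera_params('wrist')
im=snap('wrist','w6');cv2.imwrite('pics/w6b.png',np.clip(cv2.resize(im[0:260,120:520,::-1],None,fx=2,fy=2)*1.4,0,255).astype('uint8'))
E
```

```text
clock: 11.48
eef_pos: [0.426, 0.0009, 0.0159]
tool_rot: [2.357, 2.066, 0.0]
wrist_force: [-2.9, -16.3, 29.1]
opening: 0.0173
clock: 11.57
eef_pos: [0.4261, 0.0026, 0.0157]
tool_rot: [2.356, 2.07, 0.004]
wrist_force: [2.8, 2.1, 21.9]
opening: 0.0169
[0.42609105 0.00262949 0.01574116] 82.59068014848371
```

View pics/w6b.png

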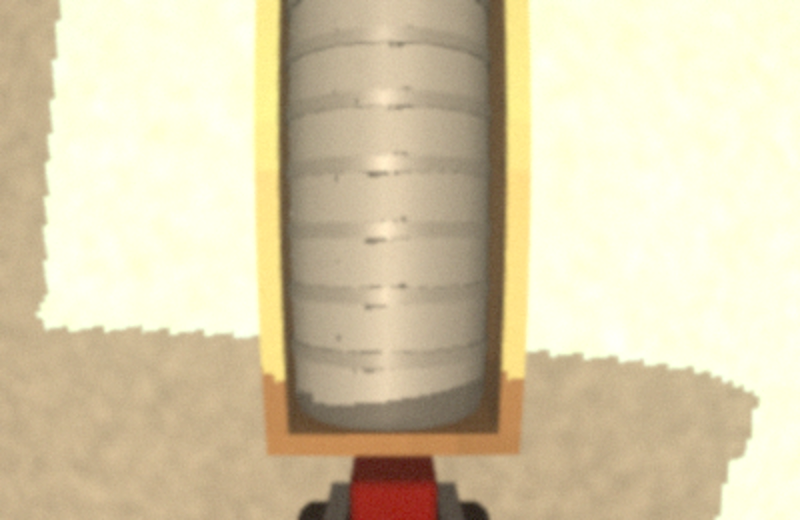

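```bash
python3 -m creep '[[0,0.0,-0.0015,-0.0017,0],[0,0.008,0,0,0],[0,0.01,0,0,0],[0,0.01,0,0,0],[0,0,0,0,0]]'
python3 - <<'E'
from h import *
s=status.state();M=R.from_rotvec(s['tool_rot']).as_matrix();e=s['eef_pos'];print(e,np.degrees(np.arctan2(M[1,0],M[0,0])),'lane x',.4455-(.1722-e[1])*.1256)
E
```

```text
clock: 12.03
eef_pos: [0.4263, 0.0311, 0.0159]
tool_rot: [2.361, 2.072, 0.001]
wrist_force: [1.7, 3.9, 3.8]
opening: 0.0173
[0.42629177 0.03112975 0.01588105] 82.53701317076462 lane x 0.4277815765589469
```

```bash
python3 -m creep '[[0,0.006,0.001,0,0],[0,0.008,0,0,0],[0,0.008,0,0,0],[0,0.008,0,0,0],[0,0.0,0,0,0]]'
python3 -m creep '[[0,0.01,0,0,0],[0,0.01,0,0,0],[0,0.01,0,0,0],[0,0,0,0,0]]'
python3 - <<'E'
from h import *
s=status.state();M=R.from_rotvec(s['tool_rot']).as_matrix();e=s['eef_pos'];print(e,np.degrees(np.arctan2(M[1,0],M[0,0])),'lane x',.4455-(.1722-e[1])*.1256)
im=snap('top','t7');cv2.imwrite('pics/t7b.png',np.clip(cv2.resize(im[130:240,150:290,::-1],None,fx=5,fy=5)*1.5,0,255).astype('uint8'))
E
```

```text
clock: 12.45
eef_pos: [0.4312, 0.0604, 0.0159]
tool_rot: [2.36, 2.071, 0.001]
wrist_force: [1.5, 1.5, 5.5]
opening: 0.0177
clock: 12.78
eef_pos: [0.4351, 0.0904, 0.0159]
tool_rot: [2.361, 2.072, 0.001]
wrist_force: [2.5, 1.9, 4.8]
opening: 0.0172
[0.43505531 0.09044531 0.01586965] 82.5404282007065 lane x 0.4352316109779036
```

View pics/t7b.png

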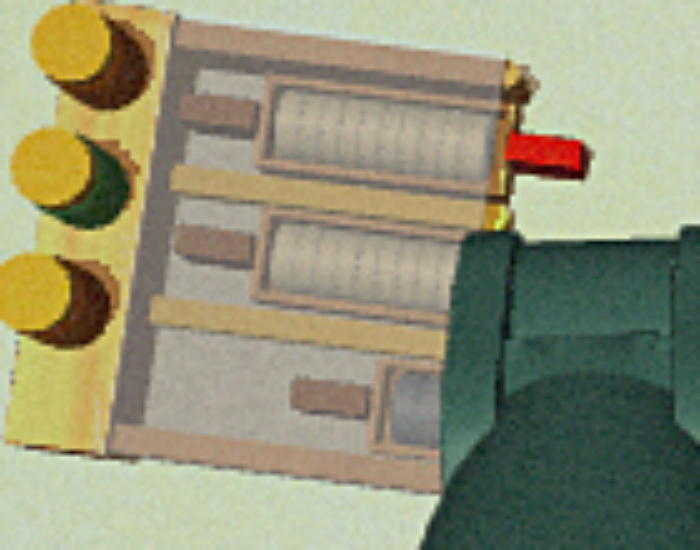

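```bash
python3 -m creep '[[0,0.015,0,0,0],[0,0.015,0,0,0],[0,0.015,0,0,0],[0,0.015,0,0,0],[0,0.01,0,0,0]]'
python3 -m creep '[[0,0.008,0,0,0],[0,0.004,0,0,0],[0,0,0,0,0]]'
python3 -m creep '[[0,0.003,0,0,0],[0,0.0,0,0,0]]'
python3 -m creep '[[0,0.002,0,0,0],[0,0.0,0,0,0]]'
```

```text
clock: 13.25
eef_pos: [0.4439, 0.1591, 0.0159]
tool_rot: [2.361, 2.07, -0.001]
wrist_force: [-0.4, -10.2, 14.6]
opening: 0.0175
clock: 13.5
eef_pos: [0.4455, 0.171, 0.0159]
tool_rot: [2.361, 2.071, 0.0]
wrist_force: [0.5, -0.7, 8.5]
opening: 0.0169
clock: 13.67
eef_pos: [0.4457, 0.1733, 0.0159]
tool_rot: [2.361, 2.07, -0.001]
wrist_force: [-0.5, -5.0, 11.8]
opening: 0.0174
clock: 13.83
eef_pos: [0.4459, 0.1751, 0.0159]
tool_rot: [2.361, 2.07, -0.001]
wrist_force: [0.2, -7.1, 11.2]
opening: 0.0172
```

```bash
python3 -m creep '[[0,0,0,-0.001,0],[0,0.002,0,0,0],[0,0.0,0,0,0]]'
python3 -m creep '[[0,0.002,0,0,0],[0,0.0,0,0,0]]'
python3 -m creep '[[0,0.002,0,0,0],[0,0.0,0,0,0]]'
```

```text
clock: 14.08
eef_pos: [0.4456, 0.1777, 0.0162]
tool_rot: [-2.361, -2.071, 0.001]
wrist_force: [0.5, 0.8, -3.6]
opening: 0.017
clock: 14.25
eef_pos: [0.4461, 0.1796, 0.0163]
tool_rot: [-2.361, -2.071, 0.001]
wrist_force: [0.8, -0.1, -2.9]
opening: 0.017
clock: 14.42
eef_pos: [0.4465, 0.1815, 0.0164]
tool_rot: [-2.362, -2.072, 0.0]
wrist_force: [-0.5, 0.1, -2.9]
opening: 0.0173
```

```bash
python3 -m creep '[[0,0.002,0,0.0003,0],[0,0.0,0,0,0]]'
python3 -m creep '[[0,0.002,0,0,0],[0,0.0,0,0,0]]'
python3 -m creep '[[0,0.002,0,0,0],[0,0.0,0,0,0]]'
```

```text
clock: 14.58
eef_pos: [0.4468, 0.1834, 0.0161]
tool_rot: [-2.362, -2.071, -0.0]
wrist_force: [0.1, -0.4, -2.3]
opening: 0.0172
clock: 14.75
eef_pos: [0.4467, 0.1843, 0.016]
tool_rot: [2.361, 2.07, -0.004]
wrist_force: [-1.1, -9.1, -1.4]
opening: 0.0171
clock: 14.92
eef_pos: [0.4466, 0.1843, 0.016]
tool_rot: [2.36, 2.066, -0.009]
wrist_force: [-2.4, -28.2, 4.2]
opening: 0.0171
```

```bash
python3 -m creep '[[0,-0.002,0,0,0],[0.05,0,0,0,0],[0.05,0,0,0,0],[0.05,0,0,0,0],[0.05,0,0,0,0]]'
python3 -m creep '[[0.05,0,0,-0.02,0],[0.05,0,0,-0.04,0],[0.05,0,0,-0.04,0],[0.05,0,0,-0.04,0],[0.05,-0.03,0,-0.02,0]]'
python3 -m creep '[[0.05,-0.04,0,0,0],[0.05,-0.04,0,0,0],[0.05,-0.04,0,0,0],[0.05,0,0,0,0]]'
python3 - <<'E'
from h import *
p=camera_params('wrist');s=status.state();print(s['eef_pos'])
im=snap('wrist','w8');t=snap('top','t8')
def reds(im,cam,p):
    h=cv2.cvtColor(im,cv2.COLOR_RGB2HSV);red=((h[...,0]<5)|(h[...,0]>173))&(h[...,1]>150)&(h[...,2]>50)
    n,l,st,ce=cv2.connectedComponentsWithStats(red.astype('uint8'))
    for i in range(1,n):
        if st[i,4]>30: print(cam,st[i],ce[i].round(1),onz(cam,ce[i],.046,p).round(4))
reds(im,'wrist',p);reds(t,'top',None)
a=np.clip(cv2.resize(im[60:360,80:580,::-1],(800,480))*1.4,0,255).astype('uint8');cv2.imwrite('pics/w8b.png',a)
E
```

```text
clock: 15.33
eef_pos: [0.4473, 0.1854, 0.0163]
tool_rot: [2.362, 2.072, 0.001]
wrist_force: [-0.0, 0.3, 0.0]
opening: 0.0501
clock: 15.75
eef_pos: [0.4448, 0.158, 0.1805]
tool_rot: [2.357, 2.074, 0.008]
wrist_force: [0.7, -1.2, 1.1]
opening: 0.0501
clock: 16.08
eef_pos: [0.427, 0.0315, 0.1765]
tool_rot: [2.366, 2.065, -0.001]
wrist_force: [1.3, 1.3, -0.2]
opening: 0.05
[0.42697666 0.03150856 0.17646243]
wrist [305   0  21  46 852] [315.1  22. ] [0.4464 0.1819 0.046 ]
wrist [394  18  20  46 789] [403.5  40. ] [0.5222 0.1584 0.046 ]
wrist [473  20  17  43 617] [481.6  41.1] [0.603  0.1576 0.046 ]
top [251 156  15   8  82] [258.2 159.5] [0.6055 0.1579 0.046 ]
top [388 158  10   9  60] [392.2 162. ] [ 0.5952 -0.2377  0.046 ]
top [251 184   9   7  50] [255.1 186.7] [0.5248 0.1669 0.046 ]
top [243 210  14   7  79] [249.3 213.1] [0.4474 0.1835 0.046 ]
top [389 225   7   8  43] [392.  228.1] [ 0.3998 -0.2322  0.046 ]
top [210 248   8  16  92] [213.6 255. ] [0.3267 0.2857 0.046 ]
```

View pics/w8b.png

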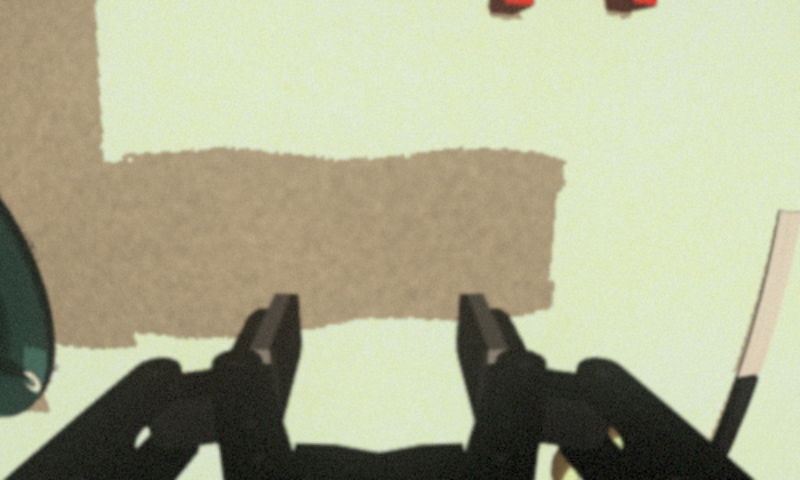

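```bash
python3 - <<'E'
from h import *
d=np.array([.1246,.992]);n=np.array([.992,-.1246])
b=onz('top',(180.4,210),0)[:2];r=np.array([.4470,.1830]);print('board-redtab along lane (217.5 if home)',(b-r)@d)
t=cv2.imread('pics/t8.png')[:,:,::-1];o=cv2.imread('pics/t7.png')[:,:,::-1]
# brightness along lane axis at tab-top height, on tab axis vs beside it
for s in np.arange(.15,.245,.005):
    q=r+d*s; u,v=proj('top',[*q,.046]); w=r+d*s+n*.02;u2,v2=proj('top',[*w,.0])
    f=lambda im,a,c:cv2.getRectSubPix(np.ascontiguousarray(im),(3,1),(float(a),float(c))).mean((0,1)).round().astype(int)
    print(round(s,3),f(t,u,v),f(o,u,v),'beside z0',f(t,u2,v2))
# tray edges: box angle from wrist/top, grey log
P=lambda s,l,z:proj('top',[*(r+d*s+n*l),z])
for l in np.arange(-.036,.037,.004): 
    u,v=P(.0975,l,.034);print('lat',round(l,3),cv2.getRectSubPix(np.ascontiguousarray(t),(3,1),(float(u),float(v))).mean((0,1)).round(), end=';')
E
```

```text
board-redtab along lane (217.5 if home) 0.21327355247245008
0.15 [93 92 91] [115 111 103] beside z0 [78 78 79]
0.155 [90 86 82] [115 111 103] beside z0 [77 79 79]
0.16 [86 78 70] [116 111 103] beside z0 [80 83 81]
0.165 [101  88  76] [115 110 103] beside z0 [90 83 78]
0.17 [90 78 69] [116 112 102] beside z0 [82 75 68]
0.175 [88 75 66] [117 113 104] beside z0 [91 82 74]
0.18 [94 79 67] [114 110 102] beside z0 [112 102  93]
0.185 [93 79 69] [114 110 101] beside z0 [109 105  98]
0.19 [93 78 68] [113 111 101] beside z0 [111 106  99]
0.195 [93 78 68] [114 112 103] beside z0 [113 110 102]
0.2 [93 78 67] [115 112 103] beside z0 [113 110 101]
0.205 [91 76 66] [96 91 84] beside z0 [114 108 100]
0.21 [91 77 67] [79 71 67] beside z0 [112 108  99]
0.215 [88 78 69] [77 72 68] beside z0 [105 101  93]
0.22 [82 74 70] [82 75 71] beside z0 [83 79 73]
0.225 [110 100  75] [113 101  76] beside z0 [75 69 66]
0.23 [133 123  72] [137 125  72] beside z0 [75 69 65]
0.235 [132 115  64] [135 118  65] beside z0 [85 78 68]
0.24 [131 109  60] [135 113  62] beside z0 [119 110  73]
lat -0.036 [110.  94.  81.];lat -0.032 [111.  95.  81.];lat -0.028 [96. 86. 78.];lat -0.024 [115.  97.  81.];lat -0.02 [82. 80. 75.];lat -0.016 [79. 80. 81.];lat -0.012 [83. 83. 83.];lat -0.008 [85. 85. 83.];lat -0.004 [88. 87. 86.];lat -0.0 [92. 93. 92.];lat 0.004 [92. 89. 88.];lat 0.008 [86. 87. 86.];lat 0.012 [81. 82. 82.];lat 0.016 [80. 82. 82.];lat 0.02 [77. 75. 76.];lat 0.024 [98. 84. 73.];lat 0.028 [116. 106.  95.];lat 0.032 [87. 77. 62.];lat 0.036 [122. 106.  74.];
```

```bash
python3 -c "
from rig import job,status
s=status.state();print(s['wrist_force'],s['eef_pos']);print(job.job_done())"
```

```text
[ 0.15316885 -0.09922489 -0.23303312] [0.42753217 0.03530648 0.17639762]
the job is handed in; nothing more can be done
None
```

The backward tray, the one in the lane nearest the robot with the ash-grey log, is turned around and back in its own lane with the red tab out. I handed the job in at about 16 s on the robot's clock.

I pulled it out by its plain tab and turned it 180° flat on the counter. Then I gripped the red tab and slid it in until it met firm resistance of about 28 N, then let go and raised the gripper clear.

**Last checks**
- **Home position:** the back board's foot is about 218 mm past the middle of the red tab in the final top picture, and 217.5 mm would be fully home. A cruder hand-picked point on the board gave 213 mm, and the roughly located glass front edge suggested about 5 mm too far in. I put both down to measuring error.
- **Lane and log:** the tray sits about centred in the lane, and the log is in the middle of the tray.
- **Neighbour trays:** both red tabs are within about 3 mm of where they started. The top view put the middle one about 9 mm off because the arm partly hid it, but the wrist camera put it at its start position.
- **Other things:** I did not re-measure the cheeses, tub, jar or knife. My moves stayed clear of them.
- **Gripper:** it was touching nothing at hand-in, with a wrist force of about 0.3 N.

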